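Load a sample jar into the package tester and close it up

TASK

Stand the amber jar with the red cap upright between the two jaws inside the open tester and let go of it, then crank the black-knobbed handle clockwise until the sliding jaw grips the jar firmly against the fixed jaw. Then shut the lid fully and swing the red-handled clamp all the way over and down onto the closed lid. Do not tip the jar over, and leave the other three things on the bench where they are.

Things in the scene. Friction and masses are not known exactly. Their poses are not given: they have to be found in the camera images.
- tester: Package tester, fixed: white open chamber 160 x 160 mm, rim 83 mm above the bench, walls 5 mm, floor top at 12 mm. Blue gearbox (110 x 90 mm, 85 mm high) with crank at its -y side, clamp bracket at its +y side, lid hinged on its far (+x) rim. Origin: centre of its underside at bench level; x away from its front, y left, z up. Shifted and yawed from run to run.
- jar_spot (a point): Where the jar's underside should stand: (0, 22, 12) mm in the tester's frame, on the chamber floor between the open jaws, axes as the tester's. The upright jaw faces are 60 mm wide along x and end 67 mm above the bench. Their gap is 75 to 80 mm at the start, so grip the jar with the fingers fore and aft (tester's x: 150 mm between the walls).
- fixed_jaw: Fixed steel jaw with black rubber facing, 60 mm wide along x, 15 mm thick, on the chamber's +y side; origin at the foot of its face, at chamber-floor level: (0, 60, 12) mm in the tester's frame. It faces -y.
- jaw_pad: Sliding jaw's spring-loaded pad, steel with black rubber facing, 60 mm wide along x; origin at the foot of its face, at chamber-floor level: y = -20 mm in the tester's frame with the crank at 0. It faces +y, moves to +y as the crank turns clockwise, and gives up to 7 mm on its springs (6 N at first touch, 13 N at the crank's stop).
- crank (a joint): Crank angle (rad), growing clockwise seen from above; starts between 0 and 1.2. Each rad moves the sliding jaw 4 mm. The jar is pressed against the fixed jaw from about 6.0 on; the crank stops at 7.2; 6.4 to 7.2 is a firm grip. It stays where it is left and needs about 3 N at the knob.
- crank_knob (a point): Middle of the crank's upright black knob, 123 mm above the bench. The knob is 18 to 20 mm thick, reaches from 105 to 141 mm above the bench, spins freely on the crank arm (the hand need not turn) and circles the crank axis at 40 mm radius. With the crank at 0 it lies on the tester's +x side of the axis.
- crank_axis (a point): Point on the crank's upright axis at the height of the knob's middle, at (0, -130, 123) mm in the tester's frame.
- lid (a joint): Opening angle of the lid (rad): 0 shut (horizontal on the rim), about 1.57 upright, at most 1.9; starts between 1.5 and 1.75. The hinge is stiff: the lid stays where it is left and needs about 3 N at its free edge to close. Shut means below 0.06.
- lid_hinge (a point): Middle of the lid's hinge line (parallel to the tester's y), at (84, 0, 89) mm in the tester's frame. The leaf is 8 mm thick, with this line in its mid-plane.
- lid_tab (a point): Middle of the orange tab (20 x 70 x 8 mm) on the lid's free edge, 177 mm from the hinge line; the tab ends at 187 mm. The lid is a white frame, 164 mm wide, with a clear window. At the start it stands up, tab at the top (its middle about 265 mm above the bench), outer face away from the robot.
- clamp (a joint): Angle of the clamp lever (rad): 0 down, lying level across the lid towards -y of the tester; it grows as the lever is lifted and swung outwards to +y; at most 2.4; starts between 1.9 and 2.3. It stays where it is left and needs about 2 N at its end to move. Down means below 0.10.
- clamp_pivot (a point): The clamp lever's pivot (axis parallel to the tester's x), at (0, 100, 105) mm in the tester's frame.
- clamp_tip (a point): End of the clamp lever's red handle, 87 mm from the pivot. The handle is a round bar 16 mm in diameter over the last 45 mm, on a steel bar 16 x 10 mm.
- jar: The sample: amber glass jar with a paper label and a red cap, 56 mm in diameter, 62 mm high (the cap is 54 mm in diameter and takes the top 16 mm), 0.14 to 0.28 kg, standing on the bench on either side of the tester. Origin: centre of its underside.
- white_jar: Bystander: white plastic jar with a blue band and black cap, 60 mm in diameter, 70 mm high. Origin: centre of its underside.
- dessert_pot: Bystander: round yellow dessert pot with a clear rim and brown top, 90 mm in diameter, 42 mm high. Origin: centre of its underside.
- weight: Bystander: brass balance weight with a neck and knob, 38 mm in diameter, 56 mm high. Origin: centre of its underside.
Mind the look-alikes: they are no part of the job. Of the things that look like the jar, take the one that is farthest to the robot's right at the start.

How it is judged (in metres and radians):
On the way, in this order (a step that is already met when the one before it is completed fails the run):
1. the jar stands upright on the chamber floor between the jaws, let go (z of jar in the frame of jar_spot between -0.005 and 0.006 m and x of jar in the frame of jar_spot between -0.03 and 0.03 m and y of jar in the frame of jar_spot between -0.018 and 0.018 m and angle between jar's own z axis and vertical below 0.12 rad and contact force between the fingers and jar below 0.3 N), for 0.2 s.
2. the crank has brought the sliding jaw onto the jar, which is gripped firmly between both jaws (contact force between jaw_pad and jar above 4 N and contact force between fixed_jaw and jar above 2.5 N and angle between jar's own z axis and vertical below 0.12 rad), for 0.2 s.
3. the lid is shut, the jar still gripped (value of joint lid below 0.06 rad and contact force between jaw_pad and jar above 4 N and contact force between fixed_jaw and jar above 2.5 N), for 0.2 s.
4. the clamp is down on the shut lid (value of joint clamp below 0.1 rad and value of joint lid below 0.06 rad), for 0.2 s.
At the end, for the whole second after the job is handed in: The jar stands upright (within 0.12 rad) and at rest on the chamber floor, within 30 mm of the jaws' middle along their width, gripped by both jaws (over 4 N from the sliding pad, over 2.5 N from the fixed jaw); the lid is shut (below 0.06 rad) and the clamp is down on it (below 0.10 rad) (all of step 2 and all of step 4 and z of jar in the frame of jar_spot between -0.005 and 0.006 m and x of jar in the frame of jar_spot between -0.03 and 0.03 m and linear speed of jar below 0.02 m/s); the robot touches nothing.
It fails at once if the jar is tipped over (angle between jar's own z axis and vertical above 0.7 rad).
It fails at once if the white jar is moved more than 30 mm or tipped (distance of white_jar from where it was at the start of the episode above 0.03 m or angle between white_jar's own z axis and vertical above 0.3 rad).
It fails at once if the dessert pot is moved more than 30 mm or tipped (distance of dessert_pot from where it was at the start of the episode above 0.03 m or angle between dessert_pot's own z axis and vertical above 0.3 rad).
It fails at once if the weight is moved more than 30 mm or tipped (distance of weight from where it was at the start of the episode above 0.03 m or angle between weight's own z axis and vertical above 0.3 rad).
It also fails if it takes over 72 s, if anything falls off the work surface, if the arm or the gripper's body presses on something with over 40 N, if the wrist force passes 120 N, or if a joint passes its speed limit or range.

ROBOT

A 7-joint arm with a two-finger parallel gripper is mounted at the origin on the work surface. World frame = base frame: x ahead of the robot, y to its left, z up, the work surface at z = 0. Lengths are in mm, angles in degrees, forces in N, time in s.
With the tool pointing down it reaches from about 425 to 1025 mm from the base axis. Payload 3.6 kg.
Tool frame: the origin (TCP) lies between the finger pads; the fingertips stand r.nose_length ahead of it and the grasp point (between the pads) lies 2 mm behind it (r.nose_length is the distance from the TCP to the fingertips, in mm); z points along the fingers, y is the line along which they close (so a half turn about z gives the same grasp; the last joint's range is limited). The gripper opens to 85 mm and grips with 20 to 120 N. Pads are 22 mm wide; open, the fingers measure 114 mm over their backs; the gripper's body (76 mm by 85 mm) begins 54 mm behind the grasp point. The pads swing forward as they close: fully open they stand 13 mm farther back than shut.
Start: joints at [64.372, 33.873, 2.773, 92.16, -1.908, 54.013, -1.931], TCP at [251.189, -680.098, 227.802] pointing down, gripper open.
Joint ranges: [-153.93, 153.93], [-27.13, 128.08], [-72.61, 78.16], [10.71, 143.7], [-87.88, 267.88], [4.46, 118.87], [-176.78, 176.78]. Speed limits (degrees/s): [147.25, 147.25, 180, 180, 180, 180, 180].

INTERFACE

Orientations are given as a 3x3 rotation matrix whose columns are the frame's x, y, z axes.
In Python, from workcell import read_state, eyes, r gives the robot as it stands.
- The arm moves only by the shell command python3 -m creep 'ROWS'. ROWS is JSON, one flat list of numbers, 5 for each row, row after row: the shift along the tool's x, y, z in units of 500 mm (1.0 is 500 mm), then the turn about the tool's z in units of pi/2 rad (1.0 is pi/2 rad), then the opening, from 0 (shut) to 1 (fully open). In form: [tx, ty, tz, twist, fingers, tx, ty, tz, twist, fingers, ...]. A call has 1 to 5 rows; each row is the pose to reach, as a shift and turn from the pose commanded when the call began, along the tool's axes at that moment; what a row does not reach only later rows make up. A row lasts 1/12 s, in which the tool goes at most 41.7 mm and 7.16 degrees, less where a joint would pass 70% of its speed; a pose out of reach is approached as far as the arm can. A call with a number of a shift or a turn outside -1 to 1 is refused whole. A call with a gripper value outside its range is refused whole. The fingers move at their own pace and stop on an object; the grip force is fixed at half the most. Time passes only in rows, so rows that repeat a pose let the fingers close. It gives the time, the measured TCP pose, the force, the opening and the grip force at its end, in the units of the state.
- read_state(): the state, without advancing time (a new reading comes with each control period).
- eyes.camera(name): name is "scene" or "top" or "wrist"; returns the picture (400x640x3 uint8, blue, green, red); there is no depth.
- eyes.camera_model(name): a dict with "camera_matrix" (3x3 intrinsics, pixels), "rvec" (rotation vector, rad) and "tvec" (3), from world to camera coordinates, as OpenCV has them; the wrist camera has in their place "T_tool_cam" (4x4, takes a point from camera to tool coordinates, whose origin is the TCP and whose axes are the flange's). Camera axes: x right, y down, z forward; pixel columns grow to the right and rows downward; lengths in mm; the calibration is good to about 2 mm. A picture is of the moment at which its call begins: read the wrist's pose just before it. camera_model takes no time and is no camera call.
- r.hand_in(): hands the job in; it is judged then, once.
The state is a dict: "time": time; "qpos": joint angles; "qd": joint speeds; "tau": joint torques, N m; "ee_pos": TCP position; "tcp_rot": TCP orientation; "contact_force": force on the tool from outside, world axes, zero at the start; "ft_torque": the same for the moment, N m; "grip_width": opening from 0.0 (shut) to 1.0 (fully open); "grasp_force": force on a finger pad.
Only numpy, scipy, OpenCV 4.12 (cv2) and the standard library are available. Lean on these libraries where they do the work, as an engineer would, in place of code of your own. Each camera call takes 0.05 s, during which the arm holds its last target. There are 200 camera calls.

## Working session

There is one attempt and no reset: what is moved stays moved. The work goes in short steps, Python scripts to look and compute and a shell command to move; the robot and the scene stay as the last step left them, time stands still between calls to the robot, and variables do not carry over. Pictures are saved under pics/ and viewed, at most 10 in all, crops included, and the job is handed in when it is done.

```bash
ls; mkdir -p pics; python3 - <<'E'
from workcell import read_state, eyes, r
import cv2,numpy as np
s=read_state(); print({k:np.round(v,3).tolist() for k,v in s.items()}); print(r.nose_length)
for n in("scene","top","wrist"):
    im=eyes.camera(n); cv2.imwrite(f"pics/{n}0.png",im); print(n,eyes.camera_model(n))
E
```

```text
pics
{'time': 0.0, 'qpos': [64.37, 33.925, 2.767, 92.235, -1.906, 54.014, -1.932], 'qd': [0.035, -0.039, 0.037, -0.02, 0.014, -0.047, 0.032], 'tau': [-0.001, -54.869, 1.547, -19.812, 0.009, 0.009, -0.0], 'ee_pos': [250.927, -679.305, 226.66], 'tcp_rot': [[0.938, 0.347, -0.001], [0.347, -0.938, 0.002], [-0.0, -0.002, -1.0]], 'contact_force': [0.015, 0.202, -0.146], 'ft_torque': [-0.031, 0.026, -0.063], 'grasp_force': 0.0, 'grip_width': 0.999}
17.0
scene {'camera_matrix': array([[496.80725407,   0.        , 316.40806981],
       [  0.        , 496.80725407, 192.47087052],
       [  0.        ,   0.        ,   1.        ]]), 'rvec': array([ 0.57360738,  2.56059553, -1.29136576]), 'tvec': array([ 463.49935793,  -38.17228244, 1456.64547431])}
top {'camera_matrix': array([[462.81196052,   0.        , 317.63219251],
       [  0.        , 462.81196052, 198.56008511],
       [  0.        ,   0.        ,   1.        ]]), 'rvec': array([ 2.16719664, -2.05936096,  0.2184408 ]), 'tvec': array([ -33.82750783,  525.09281077, 1325.64661439])}
wrist {'camera_matrix': array([[289.62113344,   0.        , 321.52963942],
       [  0.        , 289.62113344, 206.22030696],
       [  0.        ,   0.        ,   1.        ]]), 'T_tool_cam': array([[-1.35520216e-04, -9.62282679e-01, -2.72051515e-01,
         6.90585215e+01],
       [ 9.99999733e-01, -3.25594342e-04,  6.53529227e-04,
        -2.95032009e-01],
       [-7.17458290e-04, -2.72051354e-01,  9.62282467e-01,
        -1.45234934e+02],
       [ 0.00000000e+00,  0.00000000e+00,  0.00000000e+00,
         1.00000000e+00]])}
```

```bash
python3 - <<'E'
import cv2,numpy as np
a=cv2.imread("pics/scene0.png");b=cv2.imread("pics/top0.png")
cv2.imwrite("pics/both0.png",np.vstack([cv2.resize(a,(480,300),interpolation=cv2.INTER_AREA),cv2.resize(b,(480,300),interpolation=cv2.INTER_AREA)]))
E
```

```text
(no output)
```

View pics/scene0.png

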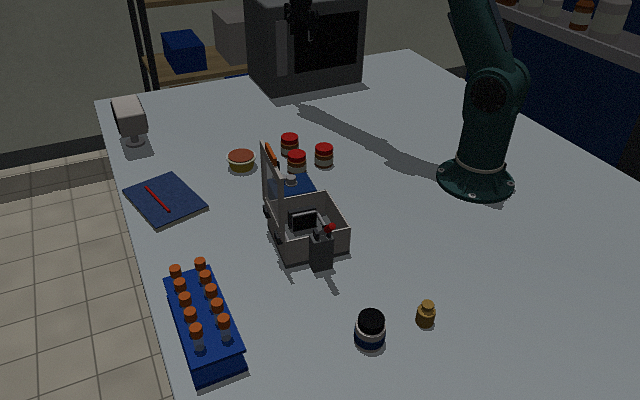

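View pics/top0.png

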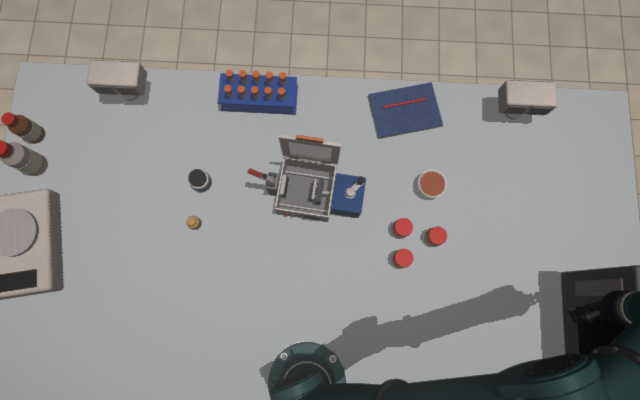

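The scene view shows the tester mid-bench, lid up, with three red-capped jars to its right. In the top view the jars are at px (403,228), (437,236) and (403,258). The rightmost, (437,236), is the target. The tester chamber is at about (306,188) and the crank knob near (360,182). I'll zoom in and measure.

```bash
cat > h.py <<'E'
import cv2,numpy as np
from workcell import read_state,eyes,r
def cam(n,s=None):
    m=eyes.camera_model(n);K=m["camera_matrix"]
    if n=="wrist":
        T=np.eye(4);T[:3,:3]=np.array(s["tcp_rot"]);T[:3,3]=s["ee_pos"]
        W=T@m["T_tool_cam"];R=W[:3,:3].T;return K,R,-R@W[:3,3]
    return K,cv2.Rodrigues(m["rvec"])[0],m["tvec"]
def ray(C,uv):
    K,R,t=C;d=R.T@np.linalg.inv(K)@[uv[0],uv[1],1];return -R.T@t,d/np.linalg.norm(d)
def onz(C,uv,z):
    o,d=ray(C,uv);return o+d*(z-o[2])/d[2]
def proj(C,p):
    K,R,t=C;q=K@(R@np.asarray(p,float)+t);return q[:2]/q[2]
def tri(*cu):  # least-squares crossing of rays, with residual
    A=np.zeros((3,3));b=np.zeros(3);L=[]
    for C,uv in cu:
        o,d=ray(C,uv);P=np.eye(3)-np.outer(d,d);A+=P;b+=P@o;L.append((P,o))
    x=np.linalg.solve(A,b);return x,[round(float(np.linalg.norm(P@(x-o))),1) for P,o in L]
def blobs(im,lo,hi,amin=20):
    hsv=cv2.cvtColor(im,cv2.COLOR_BGR2HSV)
    if lo[0]>hi[0]: m=cv2.inRange(hsv,(lo[0],)+lo[1:],(180,)+hi[1:])|cv2.inRange(hsv,(0,)+lo[1:],hi)
    else: m=cv2.inRange(hsv,lo,hi)
    n,l,st,c=cv2.connectedComponentsWithStats(m)
    return [(c[i].round(1),st[i].tolist()) for i in range(1,n) if st[i][4]>=amin],m
def snap(n,f=None):
    s=read_state();im=eyes.camera(n)
    if f:cv2.imwrite("pics/"+f,im)
    return im,cam(n,s)
E
python3 - <<'E'
from h import *
T=cam("top");S=cam("scene");t=cv2.imread("pics/top0.png");s=cv2.imread("pics/scene0.png")
for im,C,n in((t,T,"top"),(s,S,"scene")):
    for c,st in blobs(im,(172,150,60),(6,255,255),15)[0]: print(n,c,st,onz(C,c,60).round(1))
c=cv2.resize(t[125:225,240:380],None,fx=5,fy=5,interpolation=cv2.INTER_CUBIC);cv2.imwrite("pics/c1.png",cv2.convertScaleAbs(c,alpha=1.4))
c=cv2.resize(s[130:280,235:365],None,fx=4,fy=4,interpolation=cv2.INTER_CUBIC);cv2.imwrite("pics/c2.png",cv2.convertScaleAbs(c,alpha=1.6))
E
```

```text
top [404.1 102.5] [384, 99, 41, 8, 55] [ 843.1 -259.9   60. ]
top [  7.6 118.4] [2, 113, 13, 12, 115] [726.5 954.7  60. ]
top [  2.6 147.1] [0, 141, 8, 14, 78] [634.5 952.6  60. ]
top [403.1 226.8] [395, 219, 17, 17, 217] [ 453.3 -261.8   60. ]
top [437.3 235.4] [429, 228, 17, 16, 217] [ 433.1 -362.1   60. ]
top [403.3 257.7] [395, 250, 17, 17, 219] [ 363.1 -263.5   60. ]
scene [289.1 136.3] [281, 132, 17, 9, 114] [ 436.6 -356.8   60. ]
scene [323.6 146.6] [315, 142, 18, 10, 127] [ 367.2 -258.9   60. ]
scene [296.2 153.4] [288, 149, 18, 10, 141] [ 456.9 -257.2   60. ]
scene [156.6 198.1] [145, 186, 25, 25, 85] [ 866.  -205.7   60. ]
scene [331.2 225.5] [324, 222, 12, 7, 45] [512.5  74.2  60. ]
```

View pics/c1.png

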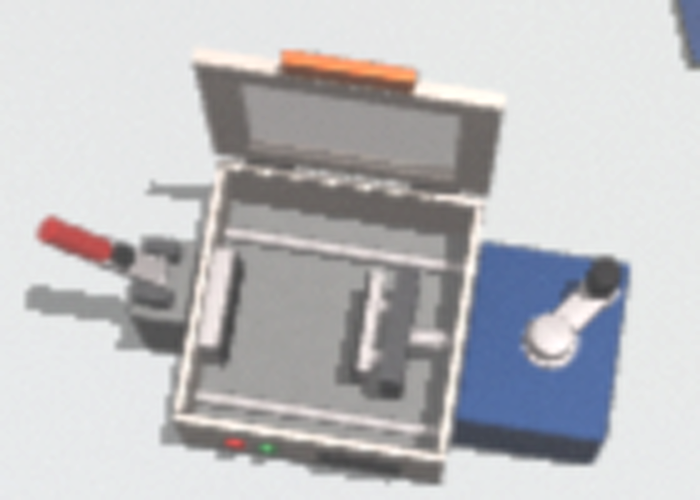

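View pics/c2.png

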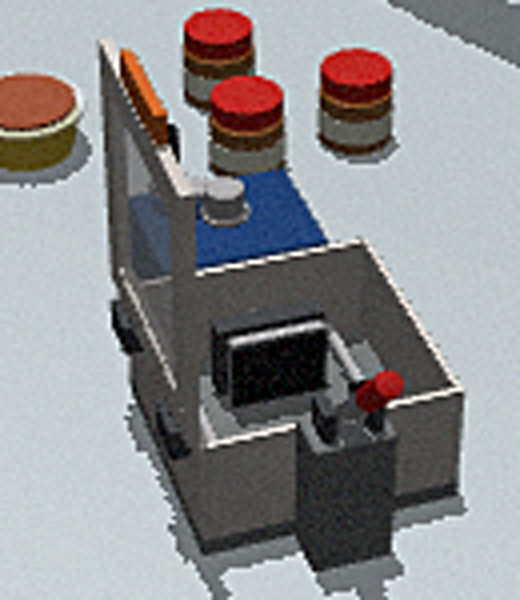

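The crops show the rim corners in c1 at about (216,162), (483,203), (177,420) and (442,457). The knob is at (603,272), the crank hub at (550,335), the clamp's red handle at (40–110, 225–255) and the orange tab at (348,70). In c2 the front rim corners are at (462,388) and (365,240).

```bash
cat > m1.py <<'E'
from h import *
T=cam("top");S=cam("scene")
p=lambda x,y:(240+x/5-.4,125+y/5-.4); q=lambda x,y:(235+x/4-.4,130+y/4-.4)
P=[onz(T,p(*c),83)[:2] for c in((177,420),(442,457),(216,162),(483,203))]
print(np.round(P,1))
print("tri FL",tri((T,p(177,420)),(S,q(462,388))),"FR",tri((T,p(442,457)),(S,q(365,240))))
print("jar",tri((T,(437.3,235.4)),(S,(289.1,136.3))))
M=np.array([[-80,80],[-80,-80],[80,80],[80,-80]],float)
A,B=M-M.mean(0),np.array(P)-np.mean(P,0)
yaw=np.arctan2((A[:,0]*B[:,1]-A[:,1]*B[:,0]).sum(),(A*B).sum());o=np.mean(P,0)
print("org",o,"yaw",np.degrees(yaw))
R=np.array([[np.cos(yaw),-np.sin(yaw)],[np.sin(yaw),np.cos(yaw)]])
print("resid",(R.T@(np.array(P)-o).T).T.round(1))
loc=lambda uv,z:(R.T@(onz(T,uv,z)[:2]-o)).round(1)
print("knob top",loc(p(603,272),141),"hub",loc(p(550,332),125),"axis exp px",[(proj(T,np.r_[R@[0,-130]+o,z])-[240,125]+.4)*5 for z in(100,123)])
print("clamp tip",[loc(p(40,228),z) for z in(140,170,185)])
print("tab",[loc(p(348,70),z) for z in(255,265,275)])
print("pad face",loc(p(365,320),67))
E
python3 m1.py
```

```text
[[484.  114.9]
 [470.2 -39.7]
 [640.7 102.6]
 [623.8 -57. ]]
tri FL (array([484.92739533, 115.32689102,  78.41773811]), [0.1, 0.1]) FR (array([470.70144065, -39.59723967,  78.05056339]), [0.4, 0.4])
jar (array([ 433.76439537, -363.21403468,   55.94761466]), [0.1, 0.1])
org [554.67276311  30.2126157 ] yaw -5.528432516893515
resid [[-78.5  77.5]
 [-77.4 -77.7]
 [ 78.7  80.3]
 [ 77.2 -80.1]]
knob top [  30.6 -152.2] hub [  -4.4 -128. ] axis exp px [array([551.30859617, 334.61411439]), array([554.3198227 , 325.78072888])]
clamp tip [array([  9.2, 165.8]), array([  1.8, 160.1]), array([ -1.9, 157.3])]
tab [array([88.4,  0.4]), array([85. , -0.2]), array([81.6, -0.8])]
pad face [  0.2 -20.9]
```

```bash
python3 -m creep '[0.07,-0.058,0,0,1, 0.14,-0.116,0,0,1, 0.21,-0.174,0,0,1, 0.28,-0.232,0,0,1, 0.28,-0.232,0,0,1]'; python3 -m creep '[0.07,-0.058,0,0,1, 0.14,-0.116,0,0,1, 0.21,-0.174,0,0,1, 0.28,-0.232,0,0,1, 0.28,-0.232,0,-0.07,1]'; python3 -m creep '[0,0,0.02,-0.07,1, 0,0,0.04,-0.14,1, 0,0,0.04,-0.21,1, 0,0,0.04,-0.28,1, 0,0,0.04,-0.35,1]';python3 -m creep '[0,0,0,-0.07,1, 0,0,0,-0.14,1, 0,0,0,-0.21,1, 0,0,0,-0.28,1, 0,0,0,-0.293,1]'
python3 - <<'E'
from h import *
s=read_state();print(np.round(s["ee_pos"],1),np.round(s["tcp_rot"],3).tolist(),np.round(s["qpos"],1))
im,C=snap("wrist","w1.png")
for c,st in blobs(im,(172,150,60),(6,255,255),200)[0]: print(c,st,onz(C,c,60).round(1))
E
```

```text
time: 0.57
ee_pos: [346.9, -515.6, 227.2]
tcp_rot: [[0.935, 0.354, 0.002], [0.354, -0.935, 0.006], [0.003, -0.005, -1.0]]
contact_force: [1.1, 0.1, 0.1]
grip_width: 0.999
grasp_force: 0.0
time: 0.98
ee_pos: [437.4, -358.4, 227.6]
tcp_rot: [[0.89, 0.457, 0.001], [0.457, -0.89, 0.004], [0.003, -0.003, -1.0]]
contact_force: [0.9, 1.2, -1.0]
grip_width: 1.001
grasp_force: 0.0
time: 1.4
ee_pos: [433.2, -365.5, 207.4]
tcp_rot: [[0.524, 0.852, -0.001], [0.852, -0.524, 0.0], [-0.0, -0.001, -1.0]]
contact_force: [-0.5, -0.4, 0.7]
grip_width: 0.999
grasp_force: 0.0
time: 1.82
ee_pos: [433.1, -365.8, 207.6]
tcp_rot: [[0.095, 0.996, -0.0], [0.996, -0.095, 0.0], [0.0, -0.0, -1.0]]
contact_force: [1.0, 0.0, -0.4]
grip_width: 0.999
grasp_force: 0.0
[ 433.1 -365.8  207.6] [[0.095, 0.996, -0.0], [0.996, -0.095, 0.0], [0.0, -0.0, -1.0]] [ 47.6  24.7 -16.  113.3   9.7  43.2  20.5]
[332.4  82.1] [305, 52, 56, 61, 2659] [ 453.4 -260.    60. ]
[238.   93.7] [210, 65, 56, 59, 2563] [ 363.5 -261.7   60. ]
[321.3 187.4] [296, 162, 51, 51, 2005] [ 433.5 -359.3   60. ]
```

View pics/w1.png

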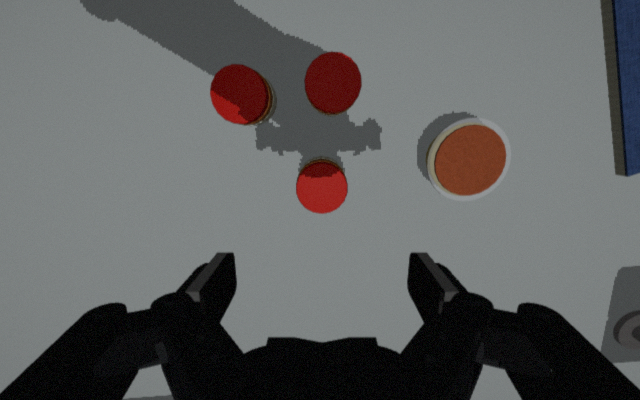

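The target jar's cap is at px (321,187), centred between the fingers. The neighbouring caps at (332,82) and (238,94) are clear of the descent.

```bash
python3 -m creep '[0.005,0,0.07,0,1, 0.01,0.001,0.14,0,1, 0.01,0.001,0.20,0,1, 0.01,0.001,0.26,0,1, 0.01,0.001,0.28,0,1]'|grep -v rot; python3 -m creep '[0,0,0.03,0,1, 0,0,0.059,0,1, 0,0,0.059,0,0.6, 0,0,0.059,0,0, 0,0,0.059,0,0]'|grep -v rot; python3 -m creep '[0,0,0,0,0, 0,0,0,0,0, 0,0,0,0,0, 0,0,0,0,0, 0,0,0,0,0]'|grep -v rot
```

```text
time: 2.28
ee_pos: [432.2, -359.1, 64.1]
contact_force: [-0.4, 0.4, 0.1]
grip_width: 1.001
grasp_force: 0.0
time: 2.7
ee_pos: [434.8, -361.0, 39.6]
contact_force: [-5.6, 4.7, 21.8]
grip_width: 0.603
grasp_force: 60.2
time: 3.12
ee_pos: [435.3, -361.2, 39.8]
contact_force: [-0.9, -0.4, 7.0]
grip_width: 0.607
grasp_force: 63.5
```

```bash
python3 -m creep '[0,0,-0.04,0,0, 0,0,-0.11,0,0, 0,0,-0.18,0,0, 0,0,-0.25,0,0, 0,0,-0.32,0,0]'|grep -v rot; python3 -m creep '[0.06,0.01,-0.06,0,0, 0.13,0.025,-0.08,0,0, 0.20,0.04,-0.08,0,0, 0.27,0.053,-0.08,0,0, 0.34,0.067,-0.08,0,0]'|grep -v rot; python3 -m creep '[0.06,0.012,0,0,0, 0.12,0.024,0,0,0, 0.18,0.036,0,0,0, 0.22,0.044,0,0,0, 0.22,0.044,0,0,0]'
python3 - <<'E'
from h import *
im,C=snap("wrist","w2.png");s=read_state();print(np.round(s["qpos"],1))
np.save("w2C.npy",np.array([*C[0],*C[1],C[2]]))
E
```

```text
time: 3.53
ee_pos: [433.8, -360.1, 200.0]
contact_force: [0.4, -0.2, -1.7]
grip_width: 0.608
grasp_force: 63.2
time: 3.95
ee_pos: [484.0, -193.1, 239.0]
contact_force: [1.0, 0.1, -2.0]
grip_width: 0.604
grasp_force: 63.3
time: 4.37
ee_pos: [518.2, -80.9, 238.9]
tcp_rot: [[0.088, 0.996, 0.002], [0.996, -0.088, 0.003], [0.003, 0.002, -1.0]]
contact_force: [-0.1, -0.3, -1.0]
grip_width: 0.607
grasp_force: 63.3
[ 21.1  19.8 -21.3 116.7   9.9  45.1 -11.3]
```

View pics/w2.png

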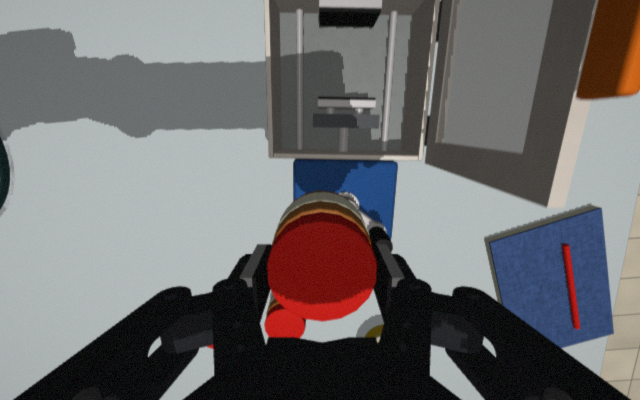

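The jar is held cap-up between the fingers at px (322,265). The tester's -y rim outer corners are at about (270,158) and (424,160), the sliding jaw is at (346,103) and the fixed jaw face is at (351,15).

```bash
python3 - <<'E'
from h import *
d=np.load("w2C.npy");C=(d[:3],d[3:6],d[6]);T=cam("top")
p=lambda x,y:(240+x/5-.4,125+y/5-.4)
for n,a,b in(("FR",(270,158),(442,457)),("BR",(424,160),(483,203))):
    print(n,onz(C,a,83).round(1),tri((C,a),(T,p(*b))))
th=np.radians(-5.53);R=np.array([[np.cos(th),-np.sin(th)],[np.sin(th),np.cos(th)]]);o=np.array([554.7,30.2])
for n,uv in(("FR",(270,158)),("BR",(424,160)),("FLin",(274,0)),("fixL",(320,8)),("fixR",(383,8))):
    z=83 if n[0] in"FB" and n!="fixL" else 67
    if n[:3]=="fix": z=67
    print(n,(R.T@(onz(C,uv,z)[:2]-o)).round(1))
a=onz(C,(270,158),83);b=onz(C,(424,160),83);print("yaw",np.degrees(np.arctan2(b[1]-a[1],b[0]-a[0])))
c=cv2.imread("pics/w2.png")[0:170,250:450];cv2.imwrite("pics/c3.png",cv2.resize(c,None,fx=3.5,fy=3.5,interpolation=cv2.INTER_CUBIC))
E
```

```text
FR [468.7 -40.2  83. ] (array([469.47476639, -39.69995872,  87.20148883]), [0.1, 0.1])
BR [627.1 -56.3  83. ] (array([623.54183689, -56.09729948,  89.05009493]), [1.6, 1.6])
FR [-78.8 -78.3]
BR [ 80.4 -79.2]
FLin [-69.6  63. ]
fixL [-28.2  62.5]
fixR [32. 63.]
yaw -5.827965300222475
```

View pics/c3.png

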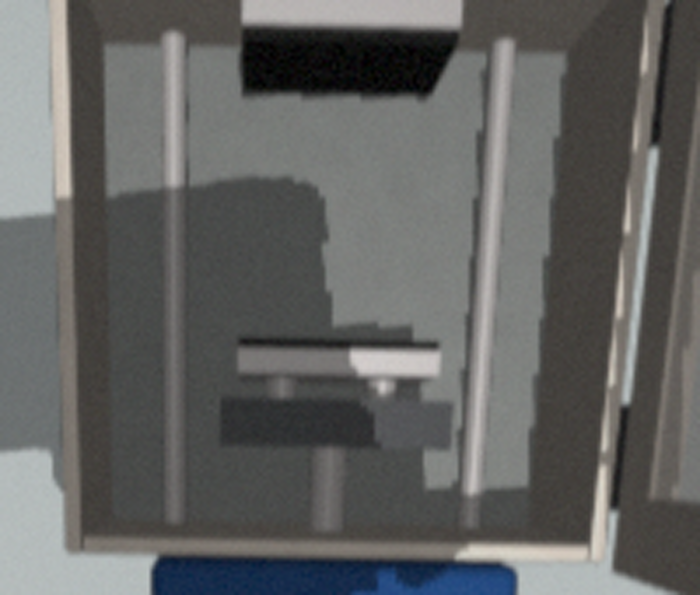

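```bash
python3 - <<'E'
from h import *
d=np.load("w2C.npy");C=(d[:3],d[3:6],d[6])
th=np.radians(-5.6);R=np.array([[np.cos(th),-np.sin(th)],[np.sin(th),np.cos(th)]]);o=np.array([555.3,31.])
q=lambda x,y:(250+x/3.5-.4,y/3.5-.4)
for n,uv,y in(("Ln",(175,522),-75),("Lf",(175,38),75),("Rn",(470,525),-75),("Rf",(504,42),75),("padtopface",(340,342),-17.5),("padL",(238,342),-17.5),("padR",(440,342),-17.5)):
    oo,dd=ray(C,q(*uv));ol=R.T@(oo[:2]-o);dl=R.T@dd[:2];t=(y-ol[1])/dl[1];print(n,(ol+t*dl).round(1),round(oo[2]+t*dd[2],1))
for z in (20,30,40,50): print(z,[(R.T@(onz(C,q(*u),z)[:2]-o)).round(0).tolist() for u in((175,300),(490,300))])
s=read_state();t=R@[0,22]+o;print("spot",t,"dxyz",t-np.array(s["ee_pos"][:2]))
tr=np.array(s["tcp_rot"]);print("tool shift/500",tr.T@np.r_[t-np.array(s["ee_pos"][:2]),0]/500, "yaw y",np.degrees(np.arctan2(tr[1,1],tr[0,1])))
E
```

```text
Ln [-53.6 -75. ] 12.9
Lf [-51.4  75. ] 20.1
Rn [ 52.5 -75. ] 14.4
Rf [52. 75.] 19.8
padtopface [  0.1 -17.5] 58.0
padL [-30.8 -17.5] 54.8
padR [ 29.9 -17.5] 61.1
20 [[-52.0, -1.0], [53.0, -0.0]]
30 [[-52.0, -3.0], [51.0, -2.0]]
40 [[-51.0, -4.0], [49.0, -3.0]]
50 [[-50.0, -5.0], [46.0, -4.0]]
spot [557.44682379  52.8950028 ] dxyz [ 40.25050389 136.88312648]
tool shift/500 [0.27996405 0.05521202 0.00037261] yaw y -5.229784105995372
```

```bash
python3 -m creep '[0.05,0.01,0,0,0, 0.11,0.022,0,0,0, 0.17,0.034,0,0,0, 0.23,0.046,0,0,0, 0.28,0.055,0,0,0]'|grep -v rot; python3 -m creep '[0,0,0.03,0,0, 0,0,0.09,0,0, 0,0,0.15,0,0, 0,0,0.21,0,0, 0,0,0.26,0,0]'|grep -v rot;python3 - <<'E'
from h import *
th=np.radians(-5.6);R=np.array([[np.cos(th),-np.sin(th)],[np.sin(th),np.cos(th)]]);o=np.array([555.3,31.])
s=read_state();print("tcp local",R.T@(np.array(s["ee_pos"][:2])-o))
im,C=snap("wrist","w3.png");b,_=blobs(im,(172,150,60),(6,255,255),2000);
for c,st in b: print(c,st,R.T@(onz(C,c,s["ee_pos"][2]+22)[:2]-o))
E
python3 -m creep '[0,0,0.03,0,0, 0,0,0.06,0,0, 0,0,0.08,0,0, 0,0,0.095,0,0, 0,0,0.1,0,0]'|grep -v rot
```

```text
time: 4.83
ee_pos: [557.9, 49.9, 238.3]
contact_force: [0.3, 0.1, -1.4]
grip_width: 0.608
grasp_force: 63.3
time: 5.25
ee_pos: [556.8, 47.2, 106.5]
contact_force: [0.5, 0.1, -0.9]
grip_width: 0.607
grasp_force: 63.3
tcp local [-0.05467808 16.30684159]
[321.4 267.3] [267, 213, 110, 109, 9377] [ 0.05652226 20.76265976]
time: 5.72
ee_pos: [557.4, 48.6, 57.8]
contact_force: [-0.2, 0.1, -2.5]
grip_width: 0.608
grasp_force: 63.5
```

View pics/w3.png

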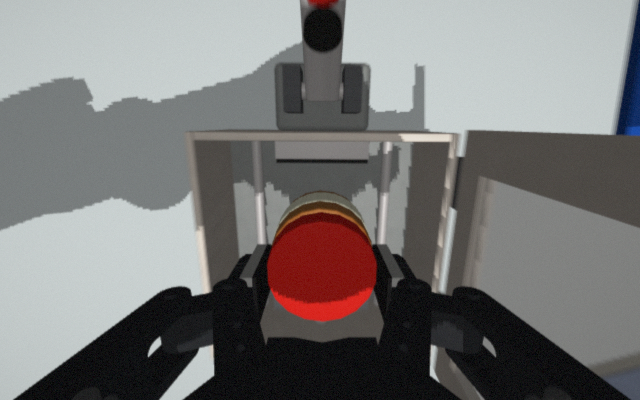

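The jar's cap is at px (321,267), centred between the rods and lined up with the jaws, local position about (0, 19) mm.

```bash
python3 -m creep '[0,0,0.004,0,0, 0.003,0,0.008,0,0, 0.003,0,0.011,0,0, 0.003,0,0.011,0,0]'|grep -v rot;python3 -m creep '[0,0,0,0,0.7, 0,0,0,0,0.85, 0,0,0,0,1, 0,0,0,0,1, 0,0,0,0,1]'|grep -v rot; python3 -m creep '[0,0,-0.02,0,1, 0,0,-0.06,0,1, 0,0,-0.13,0,1, 0,0,-0.2,0,1, 0,0,-0.27,0,1]'|grep -v rot
python3 - <<'E'
from h import *
th=np.radians(-5.6);R=np.array([[np.cos(th),-np.sin(th)],[np.sin(th),np.cos(th)]]);o=np.array([555.3,31.])
s=read_state();im,C=snap("wrist","w4.png");b,_=blobs(im,(172,150,60),(6,255,255),600)
for c,st in b: print(c,st,R.T@(onz(C,c,73)[:2]-o))
E
```

```text
time: 6.05
ee_pos: [558.1, 51.2, 53.1]
contact_force: [0.4, -0.2, -1.6]
grip_width: 0.608
grasp_force: 63.5
time: 6.47
ee_pos: [558.0, 50.9, 53.0]
contact_force: [-0.1, -0.3, 0.0]
grip_width: 1.0
grasp_force: 0.0
time: 6.88
ee_pos: [557.3, 51.0, 189.7]
contact_force: [1.1, 0.3, -0.2]
grip_width: 1.003
grasp_force: 0.0
[322.8  29.1] [309, 0, 29, 64, 1629] [  0.89374516 162.58170874]
[322.3 200.4] [294, 171, 57, 59, 2625] [ 0.72347814 20.75322999]
```

View pics/w4.png

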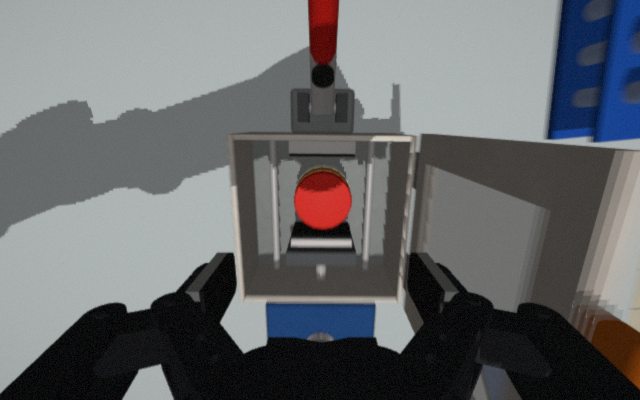

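The jar stands upright at px (322,200), local (0.7, 20.7), between the jaws. I'll refine the tester pose from the rim corners here, (229,135), (415,137), (237,301) and (405,305), and work out the lid and crank moves.

```bash
python3 - <<'E'
from h import *
s=read_state();C=cam("wrist",s);S=cam("scene");T=cam("top")
P=np.array([onz(C,c,83)[:2] for c in((237,301),(405,305),(229,135),(415,137))])  # FR BR FL BL
M=np.array([[-80,-80],[80,-80],[-80,80],[80,80]],float)
A,B=M,P-P.mean(0);yaw=np.arctan2((A[:,0]*B[:,1]-A[:,1]*B[:,0]).sum(),(A*B).sum());o=P.mean(0)
R=np.array([[np.cos(yaw),-np.sin(yaw)],[np.sin(yaw),np.cos(yaw)]])
print("org",o,np.degrees(yaw));print((R.T@(P-o).T).T.round(1))
p=lambda x,y:(240+x/5-.4,125+y/5-.4); q=lambda x,y:(235+x/4-.4,130+y/4-.4)
print("hub top",tri((T,p(548,330)),(S,q(222,187))))
print("tab?",tri((T,p(348,66)),(S,q(140,90))))
th=np.radians(-5.6);R=np.array([[np.cos(th),-np.sin(th)],[np.sin(th),np.cos(th)]]);o=np.array([555.3,31.])
print("tcp loc",R.T@(np.array(s["ee_pos"][:2])-o),np.degrees(np.arctan2(s["tcp_rot"][1][1],s["tcp_rot"][0][1])))
E
```

```text
org [561.31026109  28.42480901] -6.364723126397522
[[-85.3 -81.4]
 [ 86.8 -85. ]
 [-81.6  82.9]
 [ 80.1  83.4]]
hub top (array([544.19429359, -97.09062196, 103.71705219]), [0.3, 0.3])
tab? (array([640.55760434,  21.89833581, 267.46167633]), [0.0, 0.0])
tcp loc [ 4.51822465 21.58411493] -5.5558694760527265
```

```bash
python3 -m creep '[0,0,-0.06,0,0, 0,0,-0.122,0,0, 0,0.03,-0.122,0,0, 0,0.07,-0.122,0,0, 0,0.1,-0.122,0,0]'|grep -v rot;python3 -m creep '[0,0.02,0,0,0, 0,0.04,0,0,0, 0,0.06,0,0,0, 0,0.08,0,0,0, 0,0.095,0,0,0]'|grep -v rot
```

```text
time: 7.35
ee_pos: [609.0, 45.9, 250.6]
contact_force: [-0.1, 0.5, 0.4]
grip_width: 0.301
grasp_force: 0.0
time: 7.77
ee_pos: [654.9, 41.3, 248.0]
contact_force: [-2.1, 0.0, -1.1]
grip_width: -0.002
grasp_force: 0.8
```

```bash
python3 -m creep '[0,-0.05,0,0,0, -0.04,-0.1,0,0,0.3, -0.12,-0.129,0,0,0.6, -0.2,-0.129,0,0,0.6, -0.28,-0.129,0,0,0.6]'|grep -v rot;python3 -m creep '[-0.05,0,0,0,0.6, -0.066,0,0.02,0,0.6, -0.066,0,0.04,0,0.6, -0.066,0,0.04,0,0.6]'|grep -v rot
cat > kn.py <<'E'
from h import *
im,C=snap("wrist","w5.png");s=read_state()
th=np.radians(-5.6);R=np.array([[np.cos(th),-np.sin(th)],[np.sin(th),np.cos(th)]]);o=np.array([555.3,31.])
print("tcp",np.round(s["ee_pos"],1),(R.T@(np.array(s["ee_pos"][:2])-o)).round(1))
for a in(0.5,0.62,0.8):
    k=np.r_[R@[40*np.cos(a),-130-40*np.sin(a)]+o,141];print(a,k.round(1),proj(C,k))
print("axis",proj(C,np.r_[R@[0,-130]+o,104]))
E
python3 kn.py
```

```text
time: 8.18
ee_pos: [577.0, -92.2, 249.2]
contact_force: [1.5, -0.9, -0.3]
grip_width: 0.565
grasp_force: 0.0
time: 8.52
ee_pos: [573.0, -123.4, 226.5]
contact_force: [0.0, 0.5, -0.9]
grip_width: 0.599
grasp_force: 0.0
tcp [ 573.5 -122.1  227.3] [  33.  -150.6]
0.5 [ 575.7 -120.9  141. ] [324.78087607 207.60393918]
0.62 [ 572.7 -124.7  141. ] [321.70204165 212.28985543]
0.8 [ 567.5 -129.7  141. ] [316.10228545 218.50608943]
axis [287.02853808 176.90216263]
```

View pics/w5.png

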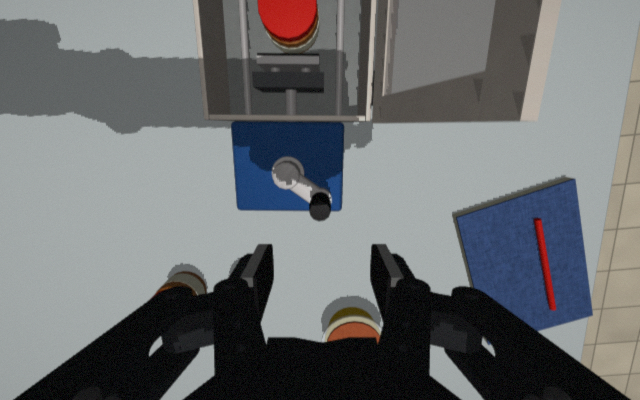

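The knob's top is at px (320,208), the hub at (287,172), and the lid has been leaned back. That used up my ten pictures, so from here I measure numerically.

```bash
cat > k2.py <<'E'
from h import *
s=read_state();C=cam("wrist",s);T=cam("top");im=cv2.imread("pics/w5.png")
g=im[190:230,300:340].max(2);m=(g<70).astype(np.uint8)
n,l,st,c=cv2.connectedComponentsWithStats(m);i=1+np.argmax(st[1:,4]);x,y,w,h,a=st[i];print("wrist blob",x+300,y+190,w,h,a)
v=(300+x+w/2-.5,190+y+h-w/2-.5) # top disc: lowest part of the blob, diameter = its width
t=cv2.imread("pics/top0.png");g=t[172:190,352:372].max(2);n,l,st,c=cv2.connectedComponentsWithStats((g<60).astype(np.uint8));i=1+np.argmax(st[1:,4]);x,y,w,h,a=st[i];print("top blob",x+352,y+172,w,h,a)
u=(352+x+w/2-.5,172+y+w/2-.5)
print(v,u,onz(C,v,141).round(1),onz(T,u,141).round(1),tri((C,v),(T,u)))
hub=onz(C,(287,172),104);print("hub",hub.round(1)); print("tcp",np.round(s["ee_pos"],1))
E
python3 k2.py
```

```text
wrist blob 309 192 22 28 491
top blob 358 178 5 6 19
(np.float64(319.5), np.float64(208.5)) (np.float64(360.0), np.float64(180.0)) [ 571.8 -120.1  141. ] [ 567.5 -123.8  141. ] (array([ 571.37946413, -124.91822613,  125.11122829]), [0.3, 0.3])
hub [543.6 -92.6 104. ]
tcp [ 573.5 -122.1  227.3]
```

```bash
python3 -m creep '[0,-0.002,0.04,0,0.6, 0,-0.004,0.09,0,0.6, 0,-0.004,0.14,0,0.6, 0,-0.004,0.18,0,0.6, 0,-0.004,0.198,0,0.6]'|grep -v rot;python3 -m creep '[0,0,0,0,0.4, 0,0,0,0,0.2, 0,0,0,0,0, 0,0,0,0,0, 0,0,0,0,0]';python3 -m creep '[0,0,0,0,0, 0,0,0,0,0, 0,0,0,0,0]'
```

```text
time: 8.98
ee_pos: [571.1, -120.8, 127.4]
contact_force: [0.8, 0.1, -0.0]
grip_width: 0.598
grasp_force: 0.0
time: 9.4
ee_pos: [572.1, -123.1, 131.0]
tcp_rot: [[0.096, 0.995, 0.001], [0.995, -0.096, 0.001], [0.001, 0.001, -1.0]]
contact_force: [-1.8, 2.6, 2.7]
grip_width: 0.171
grasp_force: 58.7
time: 9.65
ee_pos: [572.2, -123.2, 130.8]
tcp_rot: [[0.096, 0.995, 0.001], [0.995, -0.096, 0.001], [0.001, 0.001, -1.0]]
contact_force: [-3.0, 4.4, 7.3]
grip_width: 0.171
grasp_force: 59.2
```

```bash
python3 - <<'E'
import numpy as np
a0=.69
for k in range(7):
    b=a0+k*1.0
    print(round(b,2),[(round(-.08*(np.sin(a)-np.sin(b)),3),round(.08*(np.cos(a)-np.cos(b)),3)) for a in b+np.arange(1,6)*.2])
E
python3 -m creep '[-0.006,-0.005,-0.006,0,0]' | egrep 'ee_pos|contact'
python3 -m creep '[-0.006,-0.006,0,0,0, -0.006,-0.006,0,0,0]' | egrep 'ee_pos|contact'
```

```text
0.69 [(np.float64(-0.011), np.float64(-0.011)), (np.float64(-0.02), np.float64(-0.025)), (np.float64(-0.026), np.float64(-0.04)), (np.float64(-0.029), np.float64(-0.055)), (np.float64(-0.029), np.float64(-0.071))]
1.69 [(np.float64(0.003), np.float64(-0.016)), (np.float64(0.01), np.float64(-0.03)), (np.float64(0.019), np.float64(-0.043)), (np.float64(0.031), np.float64(-0.054)), (np.float64(0.045), np.float64(-0.062))]
2.69 [(np.float64(0.015), np.float64(-0.006)), (np.float64(0.031), np.float64(-0.008)), (np.float64(0.047), np.float64(-0.007)), (np.float64(0.062), np.float64(-0.003)), (np.float64(0.077), np.float64(0.004))]
3.69 [(np.float64(0.013), np.float64(0.01)), (np.float64(0.023), np.float64(0.022)), (np.float64(0.031), np.float64(0.035)), (np.float64(0.036), np.float64(0.051)), (np.float64(0.038), np.float64(0.066))]
4.69 [(np.float64(-0.001), np.float64(0.016)), (np.float64(-0.006), np.float64(0.031)), (np.float64(-0.013), np.float64(0.045)), (np.float64(-0.023), np.float64(0.058)), (np.float64(-0.035), np.float64(0.068))]
5.69 [(np.float64(-0.014), np.float64(0.008)), (np.float64(-0.029), np.float64(0.012)), (np.float64(-0.045), np.float64(0.014)), (np.float64(-0.061), np.float64(0.012)), (np.float64(-0.076), np.float64(0.007))]
6.69 [(np.float64(-0.014), np.float64(-0.008)), (np.float64(-0.026), np.float64(-0.018)), (np.float64(-0.036), np.float64(-0.031)), (np.float64(-0.043), np.float64(-0.045)), (np.float64(-0.047), np.float64(-0.06))]
ee_pos: [569.4, -125.2, 131.9]
contact_force: [4.1, 2.0, -26.1]
ee_pos: [564.1, -130.1, 131.5]
contact_force: [-0.6, 3.9, -11.3]
```

```bash
python3 -m creep '[-0.009,-0.014,0.002,0,0, -0.015,-0.029,0.002,0,0, -0.018,-0.044,0.002,0,0, -0.018,-0.060,0.002,0,0, -0.018,-0.060,0.002,0,0]' | egrep 'ee_pos|contact|grip'
python3 - <<'E'
from h import *
s=read_state();o=np.array([555.3,31.]);th=np.radians(-5.6);R=np.array([[np.cos(th),-np.sin(th)],[np.sin(th),np.cos(th)]])
print(R.T@(np.array(s["ee_pos"][:2])-o)+[0,130],R.T@np.array(s["contact_force"][:2]))
E
```

```text
ee_pos: [532.6, -136.2, 131.5]
contact_force: [1.2, 1.4, -12.2]
grip_width: 0.169
[ -6.23728752 -38.64843695] [1.09012348 1.56362718]
```

```bash
python3 -m creep '[0.003,-0.016,0.002,0,0, 0.01,-0.03,0.003,0,0, 0.019,-0.043,0.003,0,0, 0.031,-0.054,0.003,0,0, 0.045,-0.062,0.003,0,0]' | egrep 'ee_pos|contact|grip'
python3 -m creep '[0.015,-0.006,0,0,0, 0.031,-0.008,0,0,0, 0.047,-0.007,0,0,0, 0.062,-0.003,0,0,0, 0.077,0.004,0,0,0]' | egrep 'ee_pos|contact|grip'
cat > st.py <<'E'
from h import *
s=read_state();o=np.array([555.3,31.]);th=np.radians(-5.6);R=np.array([[np.cos(th),-np.sin(th)],[np.sin(th),np.cos(th)]])
p=R.T@(np.array(s["ee_pos"][:2])-o)+[0,130];print(p.round(1),"rad",np.hypot(*p).round(1),"ang",round(np.arctan2(-p[1],p[0])%(2*np.pi),2),"F",(R.T@np.array(s["contact_force"][:2])).round(1))
E
python3 st.py
```

```text
ee_pos: [504.4, -112.5, 131.1]
contact_force: [-0.4, -3.8, -0.5]
grip_width: 0.17
ee_pos: [510.6, -71.5, 131.0]
contact_force: [-2.9, -2.1, 4.5]
grip_width: 0.168
[-34.5  23.6] rad 41.8 ang 3.74 F [-2.7 -2.4]
```

```bash
python3 -m creep '[0.013,0.01,0,0,0, 0.023,0.022,0,0,0, 0.031,0.035,0,0,0, 0.036,0.051,0,0,0, 0.038,0.066,0,0,0]' | egrep 'ee_pos|contact|grip'; python3 st.py
python3 -m creep '[-0.001,0.016,0,0,0, -0.006,0.031,0,0,0, -0.013,0.045,0,0,0, -0.023,0.058,0,0,0, -0.035,0.068,0,0,0]' | egrep 'ee_pos|contact|grip'
python3 st.py
```

```text
ee_pos: [547.1, -57.1, 130.8]
contact_force: [-3.9, -5.6, 7.1]
grip_width: 0.166
[ 0.4 41.5] rad 41.5 ang 4.72 F [-3.3 -6. ]
ee_pos: [576.5, -77.0, 130.6]
contact_force: [-9.2, -0.8, 12.1]
grip_width: 0.17
[31.6 24.6] rad 40.1 ang 5.62 F [-9.1 -1.7]
```

```bash
python3 -m creep '[-0.014,0.008,-0.002,0,0, -0.029,0.012,-0.003,0,0, -0.045,0.014,-0.003,0,0, -0.061,0.012,-0.003,0,0, -0.076,0.007,-0.003,0,0]' | egrep 'ee_pos|contact|grip'; python3 st.py
python3 -m creep '[-0.011,-0.006,0,0,0, -0.011,-0.006,0,0,0, -0.011,-0.006,0,0,0]' | egrep 'ee_pos|contact|grip'
python3 st.py
```

```text
ee_pos: [579.1, -110.7, 131.2]
contact_force: [-1.4, 5.9, -2.9]
grip_width: 0.172
[37.5 -8.7] rad 38.5 ang 0.23 F [-1.9  5.7]
ee_pos: [575.4, -118.4, 131.2]
contact_force: [-0.9, 3.3, -4.5]
grip_width: 0.168
[ 34.6 -16.8] rad 38.4 ang 0.45 F [-1.2  3.2]
```

```bash
python3 -m creep '[0,0,0,0,0.3, 0,0,0,0,0.5, 0,0,0,0,0.5, 0,0,-0.02,0,0.5, 0,0,-0.06,0,0.5]' | egrep 'ee_pos|contact|grip'; python3 -m creep '[0,0,-0.07,0,0.5, 0,0,-0.14,0,0.3, 0,0,-0.21,0,0, 0,0,-0.28,0,0, 0,0,-0.29,0,0]' | egrep 'ee_pos|contact|grip'
python3 - <<'E'
from h import *
t=eyes.camera("top");T=cam("top");o=np.array([555.3,31.]);th=np.radians(-5.6);R=np.array([[np.cos(th),-np.sin(th)],[np.sin(th),np.cos(th)]])
cv2.imwrite("pics/top1.png",t)
b,_=blobs(t,(5,150,100),(15,255,255),15)
for c,st in b:
    if 250<c[0]<400 and c[1]>115:
        print(c,st)
        for f in(1.6,1.7,1.8,1.9): q=np.r_[R@[84-181*np.cos(f),0]+o,89+181*np.sin(f)];print(f,proj(T,q).round(1))
E
python3 st.py
```

```text
ee_pos: [574.1, -121.2, 161.0]
contact_force: [0.2, -0.5, -0.2]
grip_width: 0.5
ee_pos: [579.7, -121.2, 315.2]
contact_force: [0.5, 0.8, 0.7]
grip_width: -0.0
[311.9 125.7] [300, 124, 24, 5, 38]
1.6 [309.1 136.2]
1.7 [310.2 129.8]
1.8 [311.2 123.8]
1.9 [312.2 118.3]
[ 38.3 -19.2] rad 42.8 ang 0.46 F [ 0. -1.]
```

```bash
python3 -m creep '[0.06,0.05,0,0,0, 0.12,0.105,0,0,0, 0.18,0.16,0,0,0, 0.24,0.21,0,0,0, 0.298,0.26,0,0,0]' | egrep 'ee_pos|contact'; python3 -m creep '[0,0,0.04,0,0, 0,0,0.08,0,0, 0,0,0.094,0,0, 0,0,0.094,0,0]' | egrep 'ee_pos|contact'; python3 st.py
python3 - <<'E'
import numpy as np
f=np.array([1.75,1.6,1.4,1.2,1.0,.8,.6,.4,.2,0.1,0.0]);P=np.c_[98.5-170*np.cos(f)+4*np.sin(f),106+170*np.sin(f)+4*np.cos(f)]
for a,p in zip(f,P):print(a,p.round(1))
print(((P-[165,268])/500*[1,-1]).round(3).tolist())
E
```

```text
ee_pos: [719.9, 16.0, 306.0]
contact_force: [0.5, 0.0, -0.2]
ee_pos: [717.0, 14.0, 256.3]
contact_force: [-0.1, -1.1, -0.3]
[162.6 128.9] rad 207.5 ang 5.61 F [-0.  -1.1]
1.75 [132.7 272.6]
1.6 [107.5 275.8]
1.4 [ 73.5 274.2]
1.2 [ 40.6 265.9]
1.0 [ 10.  251.2]
0.8 [-17.1 230.7]
0.6 [-39.5 205.3]
0.4 [-56.5 175.9]
0.2 [-67.3 143.7]
0.1 [-70.3 127. ]
0.0 [-71.5 110. ]
[[-0.065, -0.009], [-0.115, -0.016], [-0.183, -0.012], [-0.249, 0.004], [-0.31, 0.034], [-0.364, 0.075], [-0.409, 0.125], [-0.443, 0.184], [-0.465, 0.249], [-0.471, 0.282], [-0.473, 0.316]]
```

```bash
python3 -m creep '[-0.03,-0.02,0,0,0, -0.06,-0.033,0,0,0, -0.085,-0.037,0,0,0, -0.11,-0.039,0,0,0, -0.144,-0.038,0,0,0]' | egrep 'ee_pos|contact'; python3 -m creep '[0,-0.034,0.002,0,0]'|egrep 'ee_pos|contact';python3 st.py
```

```text
ee_pos: [693.2, -55.7, 260.9]
contact_force: [1.1, 0.5, -0.2]
ee_pos: [679.1, -60.6, 259.6]
contact_force: [0.5, -0.3, 0.3]
[132.1  51. ] rad 141.6 ang 5.92 F [ 0.5 -0.3]
```

I swapped two columns there: tx is tester y, ty is tester x. It did no harm, so I'll move back behind the tab.

```bash
python3 -m creep '[0,0.05,0,0,0, 0.05,0.05,0,0,0, 0.11,0.05,-0.01,0,0, 0.158,0.05,-0.025,0,0, 0.158,0.05,-0.025,0,0]' | egrep 'ee_pos|contact'; python3 -m creep '[0,0,0,0,0]'|egrep 'ee_pos|contact';python3 st.py
```

```text
ee_pos: [710.2, 30.9, 274.0]
contact_force: [0.5, 1.5, 2.0]
ee_pos: [709.6, 24.8, 272.7]
contact_force: [-0.5, -1.4, 0.3]
[154.2 138.9] rad 207.6 ang 5.55 F [-0.3 -1.4]
```

```bash
python3 -m creep '[0,-0.04,0,0,0, 0,-0.07,-0.003,0,0, 0,-0.1,-0.006,0,0, 0,-0.13,-0.006,0,0, 0,-0.161,-0.003,0,0]' | egrep 'ee_pos|contact'; python3 -m creep '[0,-0.034,0.007,0,0, 0,-0.066,0.017,0,0, 0,-0.098,0.03,0,0, 0,-0.127,0.046,0,0, 0,-0.127,0.046,0,0]'|egrep 'ee_pos|contact';python3 st.py
python3 - <<'E'
from h import *
s=read_state();t=eyes.camera("scene");T=cam("scene");o=np.array([555.3,31.]);th=np.radians(-5.6);R=np.array([[np.cos(th),-np.sin(th)],[np.sin(th),np.cos(th)]])
b,_=blobs(t,(4,150,80),(16,255,255),15)
for c,st in b:
    if 240<c[0]<400: print(c,st)
for f in(1.6,1.4,1.2,1.0,.8): print(f,proj(T,np.r_[R@[84-177*np.cos(f),0]+o,89+177*np.sin(f)]).round(1))
E
```

```text
ee_pos: [628.6, 27.9, 273.2]
contact_force: [-0.2, -0.1, 0.3]
ee_pos: [561.5, 34.4, 248.4]
contact_force: [-0.8, 0.4, 0.2]
[  5.9 134. ] rad 134.1 ang 4.76 F [-0.8  0.3]
[253.8 154.6] [249, 146, 11, 18, 58]
1.6 [268.1 153.2]
1.4 [284.1 151.4]
1.2 [299.2 152.5]
1.0 [312.8 156.3]
0.8 [324.2 162.5]
```

```bash
cat > lid.py <<'E'
from h import *
o=np.array([555.3,31.]);th=np.radians(-5.6);R=np.array([[np.cos(th),-np.sin(th)],[np.sin(th),np.cos(th)]])
for n in("top","scene"):
    t=eyes.camera(n);T=cam(n);cv2.imwrite(f"pics/{n}_l.png",t)
    b,_=blobs(t,(4,140,60),(17,255,255),8)
    for c,st in b:
        if 230<c[0]<400 and 110<c[1]<230: print(n,c,st)
    print([(f,proj(T,np.r_[R@[84-177*np.cos(f)+4*np.sin(f),0]+o,89+177*np.sin(f)+4*np.cos(f)]).round(0).tolist()) for f in(1.9,1.8,1.7,1.4,1.2,1.0,.8,.4,0)])
    s=read_state();p=np.array(s["ee_pos"]);print("tip",proj(T,p-[0,0,17]).round(0))
E
python3 lid.py
```

```text
[(1.9, [312.0, 118.0]), (1.8, [311.0, 123.0]), (1.7, [310.0, 129.0]), (1.4, [307.0, 148.0]), (1.2, [305.0, 162.0]), (1.0, [304.0, 175.0]), (0.8, [302.0, 188.0]), (0.4, [300.0, 207.0]), (0, [300.0, 217.0])]
tip [303. 169.]
scene [253.9 154.9] [249, 146, 11, 18, 61]
scene [239.  155.1] [228, 149, 22, 13, 229]
scene [322.9 154.6] [315, 151, 18, 6, 23]
scene [296.4 161.8] [288, 159, 18, 5, 24]
[(1.9, [243.0, 162.0]), (1.8, [250.0, 158.0]), (1.7, [258.0, 156.0]), (1.4, [282.0, 151.0]), (1.2, [298.0, 152.0]), (1.0, [311.0, 156.0]), (0.8, [323.0, 162.0]), (0.4, [339.0, 179.0]), (0, [344.0, 201.0])]
tip [304. 161.]
```

```bash
python3 - <<'E'
from h import *
for f in("scene0","scene_l"):
    im=cv2.imread(f"pics/{f}.png");b,_=blobs(im,(4,140,60),(17,255,255),8)
    print(f,[(c.tolist(),st) for c,st in b if 220<c[0]<300 and 130<c[1]<230])
a=cv2.imread("pics/top1.png");b=cv2.imread("pics/top_l.png")
for y in range(116,224,6): print(y,a[y,280:345:8].mean(1).astype(int),b[y,280:345:8].mean(1).astype(int))
E
```

```text
scene0 [([270.4, 150.8], [265, 143, 12, 16, 55]), ([289.0, 144.2], [281, 142, 17, 5, 22]), ([240.4, 154.9], [228, 149, 26, 13, 263]), ([296.5, 161.8], [288, 159, 18, 5, 22])]
scene_l [([253.9, 154.9], [249, 146, 11, 18, 61]), ([239.0, 155.1], [228, 149, 22, 13, 229]), ([296.4, 161.8], [288, 159, 18, 5, 24])]
116 [186 186 186 186 186 186 188 187 186] [ 75  84  73  74  74  84 185 186 185]
122 [186 187 186 182 186 186 188 188 186] [ 76  74  72  71  72  96 184 185 187]
128 [165 104 143  81  78  90 187 186 185] [ 70  80  69  71  71  68 184 185 186]
134 [181 101 136 123 102  99 102 148 186] [ 58  65  67  72  71  69  98 147 185]
140 [184 101 138 138 139 139 137  97 186] [ 74  59  65  70  71  71  64  96 185]
146 [188  99 138 138 137 138 137  98 186] [184  55  63  68  72  72  67  97 185]
152 [182  99 121 135 137 138 137  98 185] [179  51  61  65  69  70  67  77 185]
158 [120 188  96  99  96 121 142  96 184] [115  52  59  64  69  71  69  65 185]
164 [134  83  81  80  80 110 183 149 185] [132  78  56  62  67  68  72  65 183]
170 [128 130 131 131 128  88  78 115 186] [118  86  52  60  65  68  68  69  64]
176 [155 117 113  86  96 112  85  62  63] [101  75  49  58  64  68  69  70  65]
182 [182 110 113  88  64  85  83  63  62] [118  73  55  55  61  66  70  69  67]
188 [164 113 116  74  64  85  83  63  86] [107  74 101  50  61  65  68  69  67]
194 [107  87  77  82  63  85  84  63 127] [82 82 70 50 58 63 67 68 68]
200 [115 130 131  70  62  84  84  66  91] [ 81  90 127  67  55  61  66  67  55]
206 [125 132 180  86  84  83  89  93  93] [ 83 128 178 124  53  62  52  53  56]
212 [ 84  86 132 145  87  85 119  52  52] [ 79  78 129 184  51  50  73  54  66]
218 [188 188 187 100  58  68 114 187 186] [117 175 183  95  49  52  53  63  66]
```

The lid didn't move, so the shut fingertips reach less far below the TCP than I assumed and passed over the tab. I'll go back over it and repeat the sweep about 22 mm lower.

```bash
python3 -m creep '[0,0,-0.06,0,0, 0,0,-0.12,0,0, 0,0.07,-0.12,0,0, 0,0.14,-0.12,0,0, 0,0.2,-0.12,0,0]' | egrep 'ee_pos|contact'; python3 -m creep '[0,0.06,0,0,0, 0,0.108,0,0,0, 0,0.108,0.06,0,0, 0,0.108,0.11,0,0, 0,0.108,0.116,0,0]' | egrep 'ee_pos|contact'; python3 -m creep '[0,-0.02,0,0,0, 0,-0.04,0,0,0, 0,-0.06,0,0,0, 0,-0.08,-0.002,0,0, 0,-0.1,-0.004,0,0]' | egrep 'ee_pos|contact'; python3 st.py
```

```text
ee_pos: [669.1, 26.0, 312.0]
contact_force: [0.5, 1.6, 0.1]
ee_pos: [717.6, 20.4, 246.7]
contact_force: [-0.6, -0.6, -1.2]
ee_pos: [669.8, 27.5, 256.6]
contact_force: [1.0, 0.2, 0.9]
[114.3 137.7] rad 179.0 ang 5.41 F [1.  0.3]
```

```bash
python3 -m creep '[0,-0.03,0,0,0, 0,-0.03,0,0,0]' | egrep 'ee_pos|contact'; python3 lid.py | grep scene
```

```text
ee_pos: [651.5, 29.3, 255.5]
contact_force: [-0.5, 0.0, 0.5]
scene [274.7 153.3] [272, 146, 7, 13, 31]
scene [240.4 154.9] [228, 149, 26, 13, 263]
scene [323.3 154.8] [315, 152, 18, 5, 24]
scene [296.8 161.7] [288, 159, 18, 5, 25]
```

```bash
python3 -m creep '[0,-0.04,-0.003,0,0, 0,-0.073,0.003,0,0, 0,-0.106,0.013,0,0, 0,-0.137,0.026,0,0, 0,-0.167,0.043,0,0]' | egrep 'ee_pos|contact'; python3 lid.py | grep scene; python3 -m creep '[0,-0.028,0.019,0,0, 0,-0.054,0.041,0,0, 0,-0.078,0.065,0,0, 0,-0.099,0.092,0,0, 0,-0.118,0.12,0,0]' | egrep 'ee_pos|contact'; python3 lid.py
```

```text
ee_pos: [571.9, 36.8, 233.1]
contact_force: [1.2, -0.8, 2.2]
scene [240.4 154.9] [228, 149, 26, 13, 263]
scene [312.6 159.7] [309, 151, 9, 17, 70]
scene [322.6 154.7] [315, 151, 18, 6, 27]
ee_pos: [513.7, 42.5, 172.5]
contact_force: [-0.3, 0.2, 2.1]
top [290.1 199.6] [289, 198, 3, 4, 9]
[(1.9, [312.0, 118.0]), (1.8, [311.0, 123.0]), (1.7, [310.0, 129.0]), (1.4, [307.0, 148.0]), (1.2, [305.0, 162.0]), (1.0, [304.0, 175.0]), (0.8, [302.0, 188.0]), (0.4, [300.0, 207.0]), (0, [300.0, 217.0])]
tip [300. 196.]
scene [240.5 154.9] [228, 149, 26, 13, 263]
scene [316.2 153.2] [315, 151, 4, 5, 8]
scene [296.4 161.8] [288, 159, 18, 5, 24]
scene [337.5 177.2] [334, 168, 10, 17, 96]
[(1.9, [243.0, 162.0]), (1.8, [250.0, 158.0]), (1.7, [258.0, 156.0]), (1.4, [282.0, 151.0]), (1.2, [298.0, 152.0]), (1.0, [311.0, 156.0]), (0.8, [323.0, 162.0]), (0.4, [339.0, 179.0]), (0, [344.0, 201.0])]
tip [327. 186.]
```

```bash
python3 -m creep '[0,-0.023,0.027,0,0, 0,-0.035,0.055,0,0, 0,-0.045,0.085,0,0, 0,-0.05,0.105,0,0, 0,-0.05,0.115,0,0]' | egrep 'ee_pos|contact'; python3 -m creep '[0,0,0.007,0,0, 0,0,0.014,0,0]' | egrep 'ee_pos|contact';  python3 lid.py | grep scene; python3 st.py
```

```text
ee_pos: [488.5, 44.8, 114.4]
contact_force: [-0.5, -0.2, 0.3]
ee_pos: [488.9, 44.8, 108.1]
contact_force: [-0.7, 0.3, 0.3]
scene [240.4 154.9] [228, 149, 26, 13, 263]
scene [316.7 153.8] [315, 151, 5, 6, 10]
scene [296.8 161.8] [288, 159, 18, 5, 23]
scene [345.2 199. ] [341, 189, 11, 17, 91]
[-67.9 137.2] rad 153.0 ang 4.25 F [-0.1 -0.1]
```

```bash
python3 -m creep '[0,0,0.004,0,0, 0,0,0.004,0,0]' | egrep 'ee_pos|contact';python3 -m creep '[0,0,0.006,0,0, 0,0,0.006,0,0]' | egrep 'ee_pos|contact';python3 -m creep '[0,0,0.008,0,0, 0,0,0.008,0,0, 0,0,0.008,0,0]' | egrep 'ee_pos|contact';  python3 lid.py | grep scene
```

```text
ee_pos: [488.2, 44.8, 106.0]
contact_force: [0.0, -0.1, -0.2]
ee_pos: [487.7, 44.7, 102.7]
contact_force: [0.1, 0.0, -0.3]
ee_pos: [487.2, 44.7, 98.5]
contact_force: [0.5, 0.2, 0.2]
scene [240.5 154.9] [228, 149, 26, 13, 263]
scene [317.3 154. ] [315, 151, 6, 6, 11]
scene [296.5 161.8] [288, 159, 18, 5, 24]
scene [345.5 202.3] [341, 193, 12, 17, 91]
```

```bash
python3 -m creep '[0,0,0.006,0,0, 0,0,0.008,0,0, 0,0,0.008,0,0]' | egrep 'ee_pos|contact';python3 -m creep '[0,0,0.006,0,0, 0,0,0.008,0,0, 0,0,0.008,0,0]' | egrep 'ee_pos|contact';  python3 lid.py | grep 'scene \[34'
```

```text
ee_pos: [487.4, 44.7, 94.5]
contact_force: [0.3, 0.6, 0.0]
ee_pos: [487.3, 44.7, 90.5]
contact_force: [-0.2, 0.4, -0.8]
scene [345.4 205. ] [341, 195, 12, 17, 89]
```

```bash
python3 -m creep '[0,0,0.004,0,0, 0,0,0.006,0,0, 0,0,0.006,0,0]' | egrep 'ee_pos|contact';python3 lid.py | grep 'scene \[34';python3 -m creep '[0,0,0.004,0,0, 0,0,0.006,0,0, 0,0,0.006,0,0]' | egrep 'time|ee_pos|contact';  python3 lid.py | grep 'scene \[34'
```

```text
ee_pos: [487.6, 44.7, 89.4]
contact_force: [-3.7, -0.5, 18.2]
scene [345.4 205.4] [341, 196, 11, 17, 87]
time: 21.38
ee_pos: [487.7, 44.7, 89.0]
contact_force: [-9.8, -1.4, 46.0]
scene [345.4 205.4] [341, 196, 11, 17, 89]
```

```bash
python3 -m creep '[0,0,-0.03,0,0, 0,0,-0.08,0,0, 0,0,-0.15,0,0, 0,0,-0.22,0,0, 0,0,-0.30,0,0]' | egrep 'ee_pos|contact';  python3 lid.py | grep 'scene \[34'; python3 -m creep '[0.07,0.03,0,0,0, 0.14,0.06,0,0,0, 0.22,0.09,0,0,0, 0.30,0.12,0,0,0, 0.366,0.136,0,0,0]' | egrep 'ee_pos|contact';python3 -m creep '[0,0,0,0,0, 0,0,0,0,0]' | egrep 'ee_pos|contact';python3 st.py
python3 - <<'E'
from h import *
o=np.array([555.3,31.]);th=np.radians(-5.6);R=np.array([[np.cos(th),-np.sin(th)],[np.sin(th),np.cos(th)]])
for n in("top","scene"):
    t=eyes.camera(n);T=cam(n);b,_=blobs(t,(172,150,60),(6,255,255),8);
    q=[(c.tolist(),st) for c,st in b if (230<c[0]<300 if n=="top" else 310<c[0]<360) and 150<c[1]<260]
    print(n,q,[(f,proj(T,np.r_[R@[0,100-64*np.cos(f)]+o,105+64*np.sin(f)]).round(1).tolist()) for f in(1.9,2.0,2.1,2.2,2.3)])
E
```

```text
ee_pos: [486.1, 44.5, 235.4]
contact_force: [1.2, -1.6, -0.4]
scene [343.4 203.2] [335, 195, 17, 18, 125]
ee_pos: [574.2, 222.3, 234.0]
contact_force: [0.9, 0.5, -0.6]
ee_pos: [572.4, 223.3, 233.8]
contact_force: [0.2, -0.7, -0.5]
[ -1.8 323.1] rad 323.1 ang 4.71 F [ 0.2 -0.7]
top [] [(1.9, [261.5, 173.0]), (2.0, [259.5, 172.9]), (2.1, [257.6, 172.9]), (2.2, [255.9, 172.9]), (2.3, [254.3, 173.0])]
scene [([330.8, 225.8], [324, 223, 12, 7, 43])] [(1.9, [326.6, 215.4]), (2.0, [327.5, 218.0]), (2.1, [328.5, 220.7]), (2.2, [329.4, 223.5]), (2.3, [330.2, 226.5])]
```

```bash
python3 -m creep '[0,0.003,0.04,0,0, 0,0.003,0.09,0,0, 0,0.003,0.14,0,0, 0,0.003,0.174,0,0, 0,0.003,0.174,0,0]' | egrep 'ee_pos|contact'; python3 -m creep '[-0.042,0,0,0,0, -0.066,0,-0.01,0,0, -0.09,0,-0.026,0,0, -0.116,0,-0.038,0,0, -0.144,0,-0.042,0,0]' | egrep 'ee_pos|contact';python3 st.py
cat > cl.py <<'E'
from h import *
o=np.array([555.3,31.]);th=np.radians(-5.6);R=np.array([[np.cos(th),-np.sin(th)],[np.sin(th),np.cos(th)]])
t=eyes.camera("scene");T=cam("scene");b,_=blobs(t,(172,150,60),(6,255,255),8)
print([(c.tolist(),st) for c,st in b if 280<c[0]<360 and 165<c[1]<260],[(f,proj(T,np.r_[R@[0,100-64*np.cos(f)]+o,105+64*np.sin(f)]).round(1).tolist()) for f in(1.8,1.5,1.2,.8,.4,.2,0)])
E
python3 cl.py
```

```text
ee_pos: [571.3, 215.7, 143.8]
contact_force: [-0.9, -0.9, 0.4]
ee_pos: [567.8, 147.6, 170.7]
contact_force: [-0.1, 2.6, 1.5]
[  1.  247.3] rad 247.3 ang 4.72 F [-0.3  2.6]
[] [(1.8, [325.5, 213.0]), (1.5, [322.4, 207.2]), (1.2, [319.3, 203.7]), (0.8, [315.8, 203.1]), (0.4, [313.5, 206.8]), (0.2, [312.8, 210.0]), (0, [312.6, 214.0])]
```

```bash
python3 -m creep '[-0.032,0,0.007,0,0, -0.057,0,0.014,0,0, -0.08,0,0.025,0,0, -0.101,0,0.041,0,0, -0.118,0,0.061,0,0]' | egrep 'ee_pos|contact';python3 st.py; python3 cl.py
```

```text
ee_pos: [561.7, 87.3, 137.5]
contact_force: [0.8, -0.7, 2.3]
[  0.9 186.6] rad 186.6 ang 4.72 F [ 0.9 -0.7]
[([315.6, 212.0], [313, 210, 6, 5, 18])] [(1.8, [325.5, 213.0]), (1.5, [322.4, 207.2]), (1.2, [319.3, 203.7]), (0.8, [315.8, 203.1]), (0.4, [313.5, 206.8]), (0.2, [312.8, 210.0]), (0, [312.6, 214.0])]
```

```bash
python3 -m creep '[-0.011,0,0.017,0,0, -0.016,0,0.03,0,0, -0.019,0,0.042,0,0, -0.021,0,0.055,0,0, -0.021,0,0.055,0,0]' | egrep 'ee_pos|contact'; python3 cl.py; python3 -m creep '[0,0,0.004,0,0, 0,0,0.006,0,0, 0,0,0.006,0,0]' | egrep 'ee_pos|contact'; python3 cl.py
```

```text
ee_pos: [560.1, 78.9, 109.7]
contact_force: [0.6, 0.5, 0.5]
[] [(1.8, [325.5, 213.0]), (1.5, [322.4, 207.2]), (1.2, [319.3, 203.7]), (0.8, [315.8, 203.1]), (0.4, [313.5, 206.8]), (0.2, [312.8, 210.0]), (0, [312.6, 214.0])]
ee_pos: [560.5, 80.0, 109.2]
contact_force: [-3.2, -2.1, 14.8]
[] [(1.8, [325.5, 213.0]), (1.5, [322.4, 207.2]), (1.2, [319.3, 203.7]), (0.8, [315.8, 203.1]), (0.4, [313.5, 206.8]), (0.2, [312.8, 210.0]), (0, [312.6, 214.0])]
```

Firm contact at the expected height. I'll press a little more, lift off and check from the cameras.

```bash
python3 -m creep '[0,0,0.003,0,0, 0,0,0.003,0,0, 0,0,0.003,0,0]' | egrep 'ee_pos|contact'; python3 -m creep '[0,0,-0.03,0,0, 0,0,-0.09,0,0, 0,0,-0.16,0,0, 0,0,-0.23,0,0, 0,0,-0.3,0,0]' | egrep 'ee_pos|contact'; python3 -m creep '[-0.08,-0.08,0,0,0, -0.16,-0.16,0,0,0, -0.24,-0.16,0,0,0, -0.32,-0.16,0,0,0, -0.4,-0.16,0,0,0]' | egrep 'time|ee_pos|contact';python3 -m creep '[-0.08,0,0,0,0, -0.16,0,0,0,0, -0.2,0,0,0,0, -0.2,0,0,0,0, -0.2,0,0,0,0]' | egrep 'time|ee_pos|contact'; python3 cl.py; python3 lid.py
python3 - <<'E'
from h import *
t=cv2.imread("pics/top_l.png");T=cam("top");o=np.array([555.3,31.]);th=np.radians(-5.6);R=np.array([[np.cos(th),-np.sin(th)],[np.sin(th),np.cos(th)]])
for f in("top0","top_l"):
    b,_=blobs(cv2.imread(f"pics/{f}.png"),(172,140,60),(6,255,255),10);print(f,[(c.tolist(),st) for c,st in b if 180<c[0]<460 and c[1]>120])
print([(f,proj(T,np.r_[R@[0,100-64*np.cos(f)]+o,105+64*np.sin(f)]).round(1).tolist()) for f in(.4,.2,.1,0)])
print("knob",[(a,proj(T,np.r_[R@[40*np.cos(a),-130-40*np.sin(a)]+o,141]).round(1).tolist()) for a in(6.3,6.5,6.8,7)])
g=t[165:205,335:375].max(2);n,l,st,c=cv2.connectedComponentsWithStats((g<60).astype(np.uint8));print([(c[i]+[335,165],st[i].tolist()) for i in range(1,n) if st[i][4]>8])
E
```

```text
ee_pos: [560.6, 79.9, 109.0]
contact_force: [-5.9, -2.2, 23.2]
ee_pos: [559.9, 80.2, 257.3]
contact_force: [0.9, -0.2, 0.1]
time: 25.88
ee_pos: [462.1, -93.5, 256.2]
contact_force: [0.9, -0.3, -1.0]
time: 26.3
ee_pos: [454.3, -193.6, 255.9]
contact_force: [0.3, 0.7, 0.1]
[([311.6, 213.4], [307, 208, 11, 12, 69])] [(1.8, [325.5, 213.0]), (1.5, [322.4, 207.2]), (1.2, [319.3, 203.7]), (0.8, [315.8, 203.1]), (0.4, [313.5, 206.8]), (0.2, [312.8, 210.0]), (0, [312.6, 214.0])]
top [300.  216.8] [289, 213, 24, 8, 123]
[(1.9, [312.0, 118.0]), (1.8, [311.0, 123.0]), (1.7, [310.0, 129.0]), (1.4, [307.0, 148.0]), (1.2, [305.0, 162.0]), (1.0, [304.0, 175.0]), (0.8, [302.0, 188.0]), (0.4, [300.0, 207.0]), (0, [300.0, 217.0])]
tip [389. 215.]
scene [240.4 154.9] [228, 149, 26, 13, 262]
scene [322.4 154.7] [315, 151, 18, 6, 24]
scene [296.2 161.6] [287, 159, 19, 5, 25]
scene [343.5 203.2] [336, 195, 16, 18, 128]
[(1.9, [243.0, 162.0]), (1.8, [250.0, 158.0]), (1.7, [258.0, 156.0]), (1.4, [282.0, 151.0]), (1.2, [298.0, 152.0]), (1.0, [311.0, 156.0]), (0.8, [323.0, 162.0]), (0.4, [339.0, 179.0]), (0, [344.0, 201.0])]
tip [307. 107.]
top0 [([254.7, 172.6], [249, 170, 13, 6, 34]), ([403.1, 226.8], [395, 219, 17, 17, 231]), ([437.3, 235.2], [429, 227, 18, 18, 236]), ([403.4, 257.9], [395, 250, 18, 17, 239])]
top_l [([293.6, 182.5], [287, 180, 14, 6, 45]), ([396.2, 257.5], [395, 252, 3, 12, 28])]
[(0.4, [290.6, 180.3]), (0.2, [292.1, 181.5]), (0.1, [292.6, 182.1]), (0, [292.8, 182.6])]
knob [(6.3, [352.8, 174.5]), (6.5, [355.5, 175.3]), (6.8, [359.3, 177.3]), (7, [361.3, 179.2])]
[(array([357.3, 180.5]), [21, 14, 4, 4, 10])]
```

```bash
python3 - <<'E'
from h import *
s=read_state();im,C=snap("wrist","w6.png");o=np.array([555.3,31.]);th=np.radians(-5.6);R=np.array([[np.cos(th),-np.sin(th)],[np.sin(th),np.cos(th)]])
for a in(6.3,6.5,6.8,7.0,7.2): print(a,proj(C,np.r_[R@[40*np.cos(a),-130-40*np.sin(a)]+o,141]).round(0),proj(C,np.r_[R@[40*np.cos(a),-130-40*np.sin(a)]+o,105]).round(0))
print("axis",proj(C,np.r_[R@[0,-130]+o,104]).round(0))
u,v=proj(C,np.r_[R@[20,-140]+o,120]).astype(int);r0,c0=max(v-45,0),u-45;g=im[r0:v+45,c0:u+45]
n,l,st,c=cv2.connectedComponentsWithStats((g.max(2)<62).astype(np.uint8));print("dark",[((c[i]+[c0,r0]).round(0).tolist(),st[i].tolist()) for i in range(1,n) if st[i][4]>60])
hs=cv2.cvtColor(g,cv2.COLOR_BGR2HSV);n,l,st,c=cv2.connectedComponentsWithStats(cv2.inRange(hs,(0,0,90),(180,60,255)));print("bright",[((c[i]+[c0,r0]).round(0).tolist(),(st[i][:2]+[c0,r0]).tolist(),st[i].tolist()[2:]) for i in range(1,n) if st[i][4]>60])
E
```

```text
6.3 [463.  87.] [446.  92.]
6.5 [461.  97.] [444. 100.]
6.8 [454. 111.] [438. 112.]
7.0 [448. 119.] [432. 119.]
7.2 [440. 125.] [426. 125.]
axis [404.  91.]
dark [([446.0, 108.0], [45, 42, 35, 23, 626])]
bright [([449.0, 112.0], [384, 55], [90, 90, 2679]), ([408.0, 95.0], [384, 75], [56, 46, 1138])]
```

The crank reads about 6.7, the lid and clamp read 0, and the robot is clear of everything.

```bash
python3 -c "
from workcell import r
print(r.hand_in())"
```

```text
the job is handed in; nothing more can be done
None
```

I've handed the job in. The jar stands between the jaws with the crank at about 6.7 rad, and the cameras put lid and clamp at about 0. The jaw grip forces couldn't be measured, and the hand-in gave no verdict.

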